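# Unlock the craft-knife chest and hold the latch back

### The arm

A 6-joint arm with a two-finger parallel gripper is mounted at the origin on the work surface. World frame = base frame: x ahead of the robot, y to its left, z up, the work surface at z = 0. Lengths are in m, angles in rad, forces in N, time in s.
With the tool pointing down it reaches from about 0.4 to 0.925 m from the base axis. Payload 12.5 kg.
Tool frame: the origin (TCP) lies between the finger pads; the fingertips stand 11 mm ahead of it and the grasp point (between the pads) lies 8 mm behind it; z points along the fingers, y is the line along which they close (so a half turn about z gives the same grasp; the last joint's range is limited). The gripper opens to 95 mm and grips with 3 to 60 N. Pads are 20 mm wide; open, the fingers measure 119 mm over their backs; the gripper's body (75 mm by 180 mm) begins 59 mm behind the grasp point.
Start: joints at [-0.106, 0.491, 1.559, -0, 1.092, -0.106], TCP at [0.625, 0, 0.191] pointing down, gripper open.
Joint ranges: [-3.1, 3.1], [-0.84, 2.19], [0.05, 2.79], [-1.13, 4.28], [0.06, 2.93], [-2.69, 2.69]. Speed limits (rad/s): [2.22, 2.22, 2.79, 3.14, 3.14, 3.14].

### API

Orientations are given as a unit quaternion [w, x, y, z].
In Python, from workcell import manip gives the robot as it stands.
- The arm moves only by the tool move_arm, never from a script. Its argument "rows" is a list of rows, each a list of 7 numbers: the turn, a rotation vector about the tool's x, y, z in rad, then the shift along the tool's x, y, z in cm, then the closure, from 0 (fully open) to 1 (shut). In form: [[ax, ay, az, dx, dy, dz, grip], ...]. A call has 1 to 20 rows; each row shifts and turns the commanded pose from where the row before left it, along the tool's axes as they then stand; what a row does not reach is not made up. A row lasts 1/8 s, in which the tool goes at most 62.5 mm and 10.7 degrees, less where a joint would pass 70% of its speed; a pose out of reach is approached as far as the arm can. A call is refused whole if a number of a shift passes 6.25 or a number of a turn 0.188, either way. A call with a gripper value outside its range is refused whole. The fingers move at their own pace and stop on an object; "newtons" is the grip in N (left out, the last holds). Time passes only in rows, so rows that do not move let the fingers close. It gives the time, the measured TCP pose, the force, the opening and the grip force at its end, in the units of the state.
- manip.read_state(): the state, without advancing time (a new reading comes with each control period).
- manip.read_camera(name): name is "scene" or "side" or "wrist"; returns the picture (400x640x3 uint8, red, green, blue); there is no depth.
- manip.camera_model(name): a dict with "intrinsics" (3x3 intrinsics, pixels), "rvec" (rotation vector, rad) and "tvec" (3), from world to camera coordinates, as OpenCV has them. Camera axes: x right, y down, z forward; pixel columns grow to the right and rows downward; lengths in m; the calibration is good to about 2 mm. The wrist camera is an equidistant fisheye: a pixel r from the principal point sees the ray r / f radians off the axis. A picture is of the moment at which its call begins: read the wrist's pose just before it. camera_model takes no time and is no camera call; for the wrist camera it gives the pose at the moment of the call.
- manip.job_done(): hands the job in; it is judged then, once.
Trained networks look in the newest picture that a camera, given by its name, has taken for a name from the list of things; names that differ only in an ending like _2 or _b are one class to them, and where a whole thing is asked for, a point or a joint stands for the part that bears it (a point fixed in the world has none). Each returns a list of dicts, best first, with "confidence" (0 to 1); they miss things now and then, are a little off and sometimes report something else, mostly with a low value. They report only what shows in the picture. A call takes as long as a camera call.
- manip.spot_in(camera, name): "box" ([left, top, right, bottom] in pixels, round what is visible of it).
- manip.outline_of(camera, name): "mask" (400x640 bool, what is visible of it) and "box" ([left, top, right, bottom] in pixels, round what is visible of it).
- manip.pinpoint(camera, name): "uv" ([column, row] in pixels: a listed point, or the origin of a listed thing).
The state is a dict: "clock": time; "joint_pos": joint angles; "joint_velocities": joint speeds; "joint_efforts": joint torques, N m; "tool_pos": TCP position; "ee_rot": TCP orientation; "ft_force": force on the tool from outside, world axes, zero at the start; "moment": the same for the moment, N m; "finger_gap": opening from 0.0 (shut) to 1.0 (fully open); "gripper_force": force on a finger pad.
Only numpy, scipy, OpenCV 4.12 (cv2) and the standard library are available. Lean on these libraries where they do the work, as an engineer would, in place of code of your own. Each camera call takes 0.05 s, during which the arm holds its last target. There are 200 camera calls.

### The job

The craft knives are locked in the grey steel chest. Pull the yellow-headed key out of its snug socket in the wooden key block, push it fully home into the lock on top of the chest (if the sticky pins catch, wiggle it a little while you push), and turn it a quarter turn clockwise, seen from above, against the spring. Finish while still gripping the key and holding it turned, so that I can lift the lid; leave the other two keys in their sockets and the paint things where they stand.

Things in the scene. Friction and masses are not known exactly. Their poses are not given: they have to be found in the camera images.
- key_yellow: The key to use, upright in a socket of the key block (which socket varies), 76 mm long, 40 g. Origin at the blade's tip; z up to the head, x along its width, y its thickness. Blade z 0-30 mm, 14 mm wide, 5 mm thick, the first 4.5 mm tapering to 7 by 2 at the tip; notch 2 mm deep in both edges at z 13-14; round waist 5 mm thick, z 30-42; then the head. Goes into the lock either way round.
- key_grip (a point): Centre of the yellow key's moulded plastic head, 59 mm above the tip. The head spans z 42 to 76 mm of the key, 28 mm wide (key's x), 11 mm thick (key's y), with flat faces to grip. Axes are the key's.
- key_red: The same key with a red head, for another lock: stays in its socket. Origin and axes as the yellow key's.
- key_blue: The same key with a blue head, for another lock: stays in its socket. Origin and axes as the yellow key's.
- keyblock: Fixed wooden block 56 (x) by 190 (y) by 47 mm, origin under its centre. Three sockets in its top at y = -60, 0, +60 mm, 7 mm (x) by 16 mm (y), 37 mm deep. A key stands in one with its width along the block's y, its tip 10 mm above the table, its head from 5 to 39 mm above the block. Spring balls click into its notches: pulling it straight up takes about 7 N over the first 4 mm, then little.
- chest: Fixed grey steel chest, 240 (x) by 320 mm (y), origin under its centre, front to -x. Front deck and lid lie 100 mm above the table. The dark steel lock case, 52 (x) by 90 mm (y), stands 25 mm higher on the deck, centred 85 mm in front of the chest's centre. The lid behind carries a steel keeper, 19 mm above the deck, over the brass bolt.
- keyhole (a point): Centre of the keyhole in the lock case's top face, 125 mm above the table, in a square yellow frame of 34 mm; axes are the chest's. A slot, 7 mm along the chest's x and 16 mm along its y at rest, straight down. Pairs of sticky pins catch the key's edges when its tip is 13 to 17 and again 24 to 28 mm deep: a straight push takes 10 to 25 N there, about half with wiggles of 1 mm along the slot.
- lock_bottom (a point): Bottom of the lock, 37 mm below the keyhole on the same axis (axes the chest's): the key is fully home when its tip stands here, its head then 5 mm above the lock case. Only when home (within 2.5 mm) is its round waist in the fixed guard plate, the top 4.5 mm, so that it can turn; once turned it cannot be pulled out.
- plug (a joint): Turn of the lock's cylinder, rad: 0 at rest (slot along the chest's y), growing clockwise seen from above to a stop at 1.62. A spring turns it back (0.03 N m at first, 0.1 N m at a quarter turn), so it must be held. The key has about 0.15 rad of play in the slot, by which the cylinder lags behind it.
- bolt (a joint): Brass latch bolt that shows between the lock case and the keeper and holds the lid's front edge down; the turning cylinder draws it back towards the chest's front by 9.5 mm per rad: 0 shot (locked), clear of the lid from 0.011 m, 0.015 m at most.
- paint_green: Green paint bottle, 42 mm diameter, 105 mm tall, standing loose; origin under its centre.
- paint_red: Red paint bottle, 42 mm diameter, 105 mm tall, standing loose; origin under its centre.
- paint_violet: Violet paint bottle with a yellow cap, 42 mm diameter, 105 mm tall, standing loose; origin under its centre.
- palette: Flat white paint plate, 170 mm diameter, 16 mm high, lying loose; origin under its centre.
- cup: Clear plastic cup, 76 mm diameter, 85 mm tall, empty, loose; origin under its centre.
- tape: Roll of brown paper tape, 90 mm diameter, 24 mm high, lying loose; origin under its centre.

How it is judged:
By the outcome, as a careful person would: the job done as asked, in the order asked, and still so for the second after the job is handed in, while the arm keeps its last pose, push and grip.
It also fails if it takes over 48 s, if anything falls off the work surface, if the arm or the gripper's body presses on something with over 40 N, if the wrist force passes 120 N, or if a joint passes its speed limit or range.

## Working session

There is one attempt and no reset: what is moved stays moved. The work goes in short steps, Python scripts to look and compute and a tool call to move; the robot and the scene stay as the last step left them, time stands still between calls to the robot, and variables do not carry over. Pictures are saved under pics/ and viewed, at most 10 in all, crops included, and the job is handed in when it is done.

Besides the shell and the picture viewer there is one more tool, called as name([rows], argument=value, ...), one row to a line, values as JSON. move_arm: Moves the arm, as the interface text tells. Its arguments: {"type":"object","properties":{"rows":{"type":"array"},"newtons":{"type":"number"}},"required":["rows"]}

```bash
mkdir -p pics && cat > h.py <<'E'
import numpy as np, cv2
from scipy.spatial.transform import Rotation as R
from workcell import manip
def ray(cam,uv,m=None):
    m=m or manip.camera_model(cam); K=np.array(m["intrinsics"]); Rm=cv2.Rodrigues(np.array(m["rvec"],float))[0]; t=np.array(m["tvec"],float).ravel()
    x=(uv[0]-K[0,2])/K[0,0]; y=(uv[1]-K[1,2])/K[1,1]
    if cam=="wrist":
        r=np.hypot(x,y); s=np.sin(r)/r if r>1e-9 else 1; d=np.array([x*s,y*s,np.cos(r)])
    else: d=np.array([x,y,1.]); d/=np.linalg.norm(d)
    return -Rm.T@t, Rm.T@d
def tri(rs):
    A=np.zeros((3,3));b=np.zeros(3)
    for c,d in rs:
        P=np.eye(3)-np.outer(d,d);A+=P;b+=P@c
    p=np.linalg.solve(A,b); return p,[float(np.linalg.norm((np.eye(3)-np.outer(d,d))@(p-c)))*1000 for c,d in rs]
def atz(r,z): c,d=r; return c+d*(z-c[2])/d[2]
def snap(cam,name):
    im=manip.read_camera(cam); cv2.imwrite(f"pics/{name}.png",cv2.cvtColor(im,cv2.COLOR_RGB2BGR)); return im
E
cat > m1.py <<'E'
from h import *
np.set_printoptions(precision=4,suppress=True)
print(manip.read_state())
ims=[];rs={}
for c in ["scene","side","wrist"]:
    im=snap(c,"a_"+c); m=manip.camera_model(c)
    for n in ["key_grip","keyhole","keyblock","chest","key_yellow","key_red","key_blue"]:
        p=manip.pinpoint(c,n)
        for q in p[:2]: print(c,n,np.round(q["uv"],1),round(q["confidence"],2))
        if p and p[0]["confidence"]>.4: rs.setdefault(n,[]).append(ray(c,p[0]["uv"],m))
for n,r in rs.items():
    if len(r)>1: print(n,*tri(r))
E
python3 m1.py; python3 -c "
import cv2,numpy as np
a=[cv2.imread(f'pics/a_{c}.png') for c in ('scene','side')]
cv2.imwrite('pics/a_both.png',cv2.resize(np.vstack(a),(480,600)))"
```

```text
{'clock': 0.0, 'joint_pos': array([-0.1056,  0.4916,  1.5594,  0.    ,  1.0917, -0.1056]), 'joint_velocities': array([ 0.0008,  0.0009, -0.0003,  0.0025,  0.0013, -0.0004]), 'joint_efforts': array([ -0.001 , -61.2641, -25.8175,   0.0693,   0.0483,  -0.    ]), 'tool_pos': array([0.6247, 0.0001, 0.1905]), 'ee_rot': array([-0.0004,  0.7071,  0.7071, -0.0004]), 'ft_force': array([0.0801, 0.1559, 0.4506]), 'moment': array([-0.0025, -0.0232, -0.0374]), 'gripper_force': 0.0, 'finger_gap': 1.001428779911488}
scene key_grip [279.4 168.2] 0.62
scene keyhole [371.  225.9] 0.69
scene keyblock [264.5 178.8] 0.69
scene chest [362.3 274.3] 0.93
scene key_yellow [266.7 178.6] 0.72
scene key_yellow [281.1 182.2] 0.59
scene key_red [501.8 308.8] 0.62
scene key_red [247.  175.8] 0.5
scene key_blue [270.1 180.6] 0.46
scene key_blue [205.9 154.9] 0.37
side key_grip [349.  252.9] 0.57
side key_grip [212.3 186.6] 0.43
side keyhole [298.9 179.7] 0.7
side keyblock [364.9 277.5] 0.57
side keyblock [389.4 281.3] 0.43
side chest [315.3 200.7] 0.56
side key_yellow [348.8 270.1] 0.44
side key_red [388.6 284.6] 0.53
side key_blue [368.1 277.3] 0.58
wrist keyhole [258.1  44.9] 0.61
wrist chest [347.3  54.4] 0.55
key_grip [ 0.4684 -0.2399  0.074 ] [1.7469306415630244, 1.7469306415631203]
keyhole [0.5766 0.1389 0.1232] [2.750547257848337, 2.429591611075336, 0.3630199634716299]
keyblock [ 0.4841 -0.2951  0.0113] [4.587030846191057, 4.58703084619084]
chest [0.6602 0.1578 0.0015] [10.043056632477011, 7.113195011654317, 4.891427151121181]
key_yellow [ 0.4746 -0.267   0.0233] [24.120418035340386, 24.120418035340347]
key_red [ 0.6606  0.1859 -0.1444] [382.3918222992262, 382.391822299226]
key_blue [ 0.4867 -0.2865  0.0064] [8.957050471639905, 8.957050471639917]
```

View pics/a_scene.png

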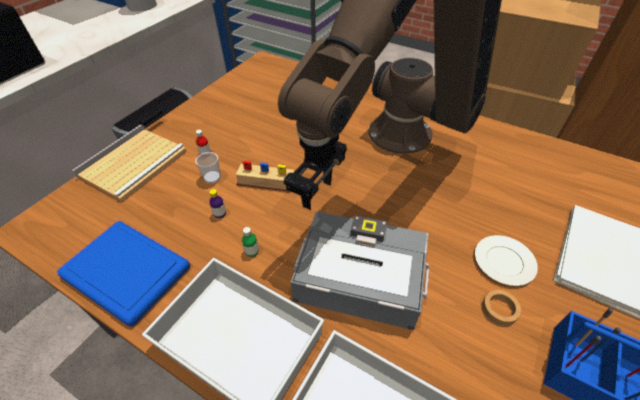

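View pics/a_wrist.png

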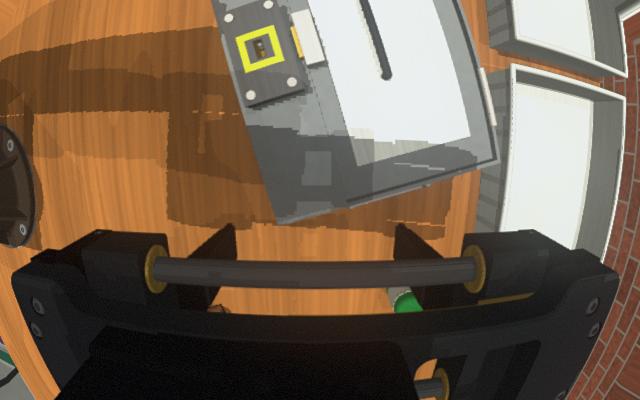

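The scene view shows the block at about (262,177), with the red, blue and yellow heads at (247,166), (264,168) and (282,170). The lock's yellow frame is at (370,226). In the wrist view the frame is at about (259,48). Next I'll get both yaws.

```bash
cat > m2.py <<'E'
from h import *
np.set_printoptions(precision=4,suppress=True)
im=cv2.imread("pics/a_scene.png");h=cv2.cvtColor(im,cv2.COLOR_BGR2HSV)
def cen(box,lo,hi):
    x0,y0,x1,y1=box; m=cv2.inRange(h[y0:y1,x0:x1],lo,hi); ys,xs=np.nonzero(m); return np.array([xs.mean()+x0,ys.mean()+y0]),len(xs)
P=[]
for n,b,lo,hi in [("red",(238,155,257,172),(0,180,60),(6,255,255)),("blue",(257,158,273,176),(105,150,50),(130,255,255)),("yel",(273,160,292,178),(24,150,80),(35,255,255))]:
    c,k=cen(b,lo,hi); p=atz(ray("scene",c),.069); P.append(p); print(n,c,k,p)
d=P[2]-P[0];print("spacing",np.linalg.norm(d),"dir deg",np.degrees(np.arctan2(d[1],d[0])))
w=cv2.imread("pics/a_wrist.png");hw=cv2.cvtColor(w,cv2.COLOR_BGR2HSV)
m=cv2.inRange(hw[0:110,200:320],(25,150,120),(35,255,255));m=cv2.morphologyEx(m,cv2.MORPH_OPEN,np.ones((2,2)))
cs=max(cv2.findContours(m,cv2.RETR_EXTERNAL,cv2.CHAIN_APPROX_NONE)[0],key=cv2.contourArea).reshape(-1,2)+[200,0]
pts=np.array([atz(ray("wrist",q),.125)[:2] for q in cs])
r=cv2.minAreaRect((pts*1000).astype(np.float32));print("frame",r)
E
python3 m2.py
```

```text
red [246.8727 164.4   ] 55 [ 0.5055 -0.3502  0.069 ]
blue [264.0233 166.814 ] 43 [ 0.4859 -0.293   0.069 ]
yel [281.46 168.18] 50 [ 0.4618 -0.2387  0.069 ]
spacing 0.11980931704035912 dir deg 111.3795276180622
frame ((578.9051513671875, 134.31216430664062), (33.84386444091797, 34.01313400268555), 16.078523635864258)
```

move_arm([
  [0, 0, 0, -5.5, -2.1, 0, 0],
  [0, 0, 0, -5.5, -2.1, 0, 0],
  [0, 0, 0, -5.5, -2.1, 0, 0],
  [0, 0, 0, -5.5, -2.1, 0, 0],
  [0, 0, 0, -5.5, -2.1, 0, 0],
  [0, 0, 0, -5.5, -2.0, 0, 0],
  [0, 0, -0.124, 0, 0, 0, 0],
  [0, 0, -0.124, 0, 0, 0, 0],
  [0, 0, -0.124, 0, 0, 0, 0],
  [0, 0, 0, 0, 0, 0, 0],
], newtons=40)

```text
clock: 2.45
tool_pos: [0.5, -0.33, 0.1911]
ee_rot: [0.0, 0.565, 0.825, 0.0]
ft_force: [1.4, 0.1, -0.1]
finger_gap: 1.001
gripper_force: 0.0
```

```bash
cat > m3.py <<'E'
from h import *
import sys
np.set_printoptions(precision=4,suppress=True)
s=manip.read_state();print(s["tool_pos"],s["ee_rot"],s["joint_pos"])
m=manip.camera_model("wrist");snap("wrist",sys.argv[1]);print(m)
for n in ["key_grip","key_yellow","keyblock"]:
    for q in manip.pinpoint("wrist",n)[:2]: 
        print(n,np.round(q["uv"],1),round(q["confidence"],2),atz(ray("wrist",q["uv"],m),{"key_grip":.069,"key_yellow":.01,"keyblock":0}[n]))
E
python3 m3.py b1
```

```text
[ 0.5    -0.33    0.1911] [0.     0.5645 0.8254 0.    ] [-0.6937  0.4539  1.6249  0.0001  1.0628 -1.0647]
{'intrinsics': array([[309.7069,   0.    , 314.7543],
       [  0.    , 309.7069, 200.8976],
       [  0.    ,   0.    ,   1.    ]]), 'rvec': array([-2.8521, -0.5332, -0.0663]), 'tvec': array([-0.3468, -0.5014,  0.2722])}
key_grip [321.2  90.2] 0.88 [ 0.4684 -0.2311  0.069 ]
key_grip [316.5 194. ] 0.19 [ 0.5029 -0.3329  0.069 ]
key_yellow [317.7  97.2] 0.58 [ 0.4664 -0.2339  0.01  ]
keyblock [320.  146.1] 0.71 [ 0.4909 -0.2888  0.    ]
```

View pics/b1.png

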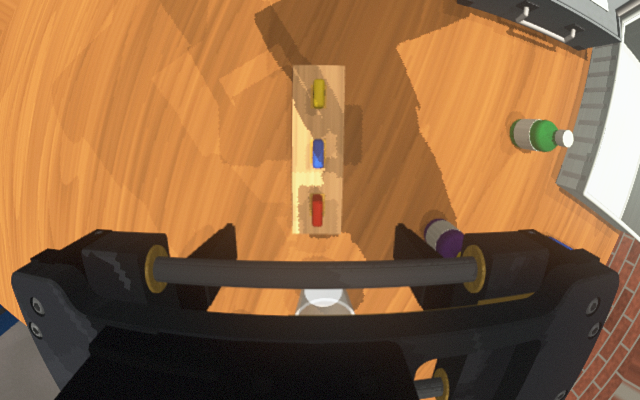

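The block stands nearly upright in the view: yellow (319,93), blue (318,153), red (317,210). The place between the fingers is visible too, so I'll move over yellow and look again from there.

move_arm([
  [0, 0, 0, 4.5, 0, 1.0, 0],
  [0, 0, 0, 4.5, 0, 1.0, 0],
  [0, 0, 0, 0, 0, 0, 0],
])

```text
clock: 3.02
tool_pos: [0.4662, -0.2438, 0.1708]
ee_rot: [-0.001, 0.564, 0.826, 0.0]
ft_force: [-0.3, -0.8, 1.0]
finger_gap: 1.003
gripper_force: 0.0
```

```bash
cat > m4.py <<'E'
from h import *
np.set_printoptions(precision=4,suppress=True)
m1={'intrinsics':manip.camera_model("wrist")["intrinsics"],'rvec':[-2.8521,-0.5332,-0.0663],'tvec':[-0.3468,-0.5014,0.2722]}
s=manip.read_state();print(s["tool_pos"],s["ee_rot"],s["joint_pos"],s["ft_force"])
m2=manip.camera_model("wrist");snap("wrist","b2");pp=manip.pinpoint("wrist","key_grip")[:1];print(pp)
C={"red":((0,170,60),(6,255,255)),"blue":((108,150,50),(125,255,255)),"yel":((24,170,80),(33,255,255))}
def blobs(f,x0=285,x1=350,y0=60,y1=300):
    h=cv2.cvtColor(cv2.imread(f),cv2.COLOR_BGR2HSV);o={}
    for n,(lo,hi) in C.items():
        k=cv2.inRange(h[y0:y1,x0:x1],lo,hi)
        cs=[c for c in cv2.findContours(k,cv2.RETR_EXTERNAL,cv2.CHAIN_APPROX_NONE)[0] if cv2.contourArea(c)>40]
        if cs:
            c=max(cs,key=cv2.contourArea); M=cv2.moments(c); o[n]=(np.array([M['m10']/M['m00']+x0,M['m01']/M['m00']+y0]),c.reshape(-1,2)+[x0,y0])
    return o
a=blobs("pics/b1.png");b=blobs("pics/b2.png")
for nm,o,m in(("1",a,m1),("2",b,m2)):
    for n in o:
        r=ray("wrist",o[n][0],m); R_=cv2.minAreaRect(np.array([atz(ray("wrist",q,m),.086)[:2]*1000 for q in o[n][1]],np.float32))
        print(nm,n,o[n][0],atz(r,.083),[np.round(v,1) for v in R_])
P=[atz(ray("wrist",a[n][0],m1),.08) for n in("red","yel")];d=P[1]-P[0];print("len",np.linalg.norm(d),"deg",np.degrees(np.arctan2(d[1],d[0])))
print("tri centroid",tri([ray("wrist",a["yel"][0],m1),ray("wrist",b["yel"][0],m2)]))
if pp: print("tri grip",tri([ray("wrist",(321.2,90.2),m1),ray("wrist",pp[0]["uv"],m2)]))
E
python3 m4.py
```

```text
[ 0.4662 -0.2438  0.1708] [-0.0008  0.5639  0.8258  0.0001] [-0.6075  0.3754  1.8233  0.0002  0.9445 -0.9801] [-0.3192 -0.8017  0.9764]
[{'uv': [316.3, 186.4], 'confidence': 0.62}]
1 red [316.9966 212.6777] [ 0.5092 -0.3479  0.083 ] [array([ 508.7, -346.6]), array([ 8.1, 27.2]), np.float64(21.2)]
1 blue [316.6984 162.5   ] [ 0.4903 -0.3004  0.083 ] [array([ 490.4, -298.4]), array([6.8, 9.8]), np.float64(21.2)]
1 yel [318.6234  92.2135] [ 0.4671 -0.2355  0.083 ] [array([ 467.3, -236.5]), array([ 8.6, 25.4]), np.float64(21.2)]
2 red [317.0444 294.4178] [ 0.5058 -0.3396  0.083 ] [array([ 505.4, -337.3]), array([ 9.4, 12.3]), np.float64(21.2)]
2 yel [318.9958 192.2781] [ 0.4676 -0.2372  0.083 ] [array([ 467.2, -236. ]), array([ 8.8, 23.8]), np.float64(24.0)]
len 0.12126245131295556 deg 110.49456929845263
tri centroid (array([ 0.4672, -0.2361,  0.0884]), [0.08650299326890071, 0.08650299326890205])
tri grip (array([ 0.4661, -0.233 ,  0.078 ]), [2.6302880837012204, 2.630288083701141])
```

View pics/b2.png

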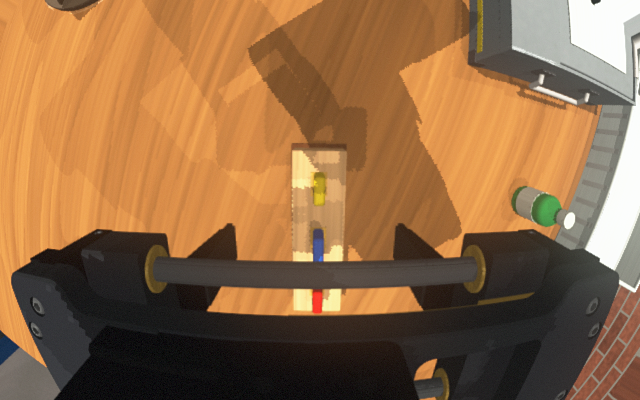

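move_arm([
  [0, 0, 0, 0.6, 0.35, 2.7, 0.3],
  [0, 0, 0, 0, 0, 4.0, 0.5],
  [0, 0, 0, 0, 0, 3.0, 0.6],
  [0, 0, 0, 0, 0, 1.0, 0.7],
  [0, 0, 0, 0, 0, 0, 0.8],
  [0, 0, 0, 0, 0, 0, 0.8],
])

```text
clock: 3.88
tool_pos: [0.469, -0.2399, 0.0651]
ee_rot: [0.001, 0.564, 0.826, 0.0]
ft_force: [-0.0, 0.2, -0.4]
finger_gap: 0.431
gripper_force: 0.0
```

```bash
python3 -c "
from h import *
print(manip.read_state())
im=snap('wrist','c1')
cv2.imwrite('pics/c1c.png',cv2.cvtColor(cv2.resize(im[100:300,160:480],(800,500)),cv2.COLOR_RGB2BGR))"
```

```text
{'clock': 3.875, 'joint_pos': array([-5.98189710e-01,  5.23754068e-01,  1.92715700e+00,  5.74508082e-05,
        6.88768667e-01, -9.69926313e-01]), 'joint_velocities': array([ 0.00175663, -0.00505366,  0.00432896,  0.00010128, -0.00434636,
       -0.00062927]), 'joint_efforts': array([-1.03171729e-01, -5.37367201e+01, -1.69332254e+01,  9.10561415e-03,
        8.56608292e-02,  1.47581544e-03]), 'tool_pos': array([ 0.46901672, -0.23986597,  0.06511155]), 'ee_rot': array([9.56435775e-04, 5.64272426e-01, 8.25588102e-01, 1.95604840e-05]), 'ft_force': array([-0.01343321,  0.24095467, -0.36578492]), 'moment': array([ 0.00035906, -0.02735536,  0.01271355]), 'gripper_force': 0.0, 'finger_gap': 0.43100398628795256}
```

View pics/c1c.png

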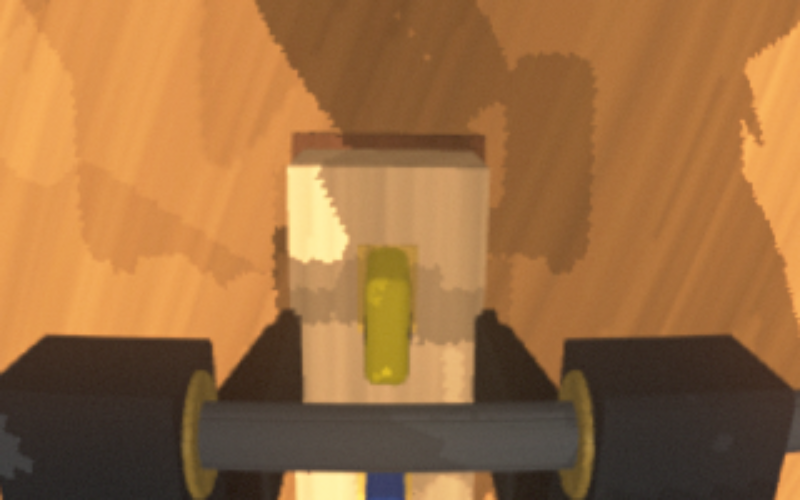

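The key sits centred between the fingers, with the key at x 387 and the fingers at 300 and 475. The TCP is about 3.5 mm short along the key's width, so I'll shift and then close.

move_arm([
  [0, 0, 0, 0.35, 0, 0.1, 0.8],
  [0, 0, 0, 0, 0, 0, 1],
  [0, 0, 0, 0, 0, 0, 1],
  [0, 0, 0, 0, 0, 0, 1],
  [0, 0, 0, 0, 0, 0, 1],
  [0, 0, 0, 0, 0, 0, 1],
])

```text
clock: 4.68
tool_pos: [0.4671, -0.236, 0.063]
ee_rot: [0.0, 0.564, 0.826, 0.0]
ft_force: [0.9, -0.0, -0.1]
finger_gap: 0.009
gripper_force: 0.0
```

```bash
python3 -c "
from h import *
s=manip.read_state();print(s['finger_gap'],s['gripper_force'],s['ft_force'],s['moment'])
im=snap('wrist','c2');b=snap('side','c2s');c=snap('scene','c2n')
A=cv2.resize(im[100:300,160:480],(480,300));B=cv2.resize(b[200:320,290:450],(400,300));D=cv2.resize(c[120:210,220:340],(400,300))
o=np.zeros((600,800,3),np.uint8);o[:300,:480]=A;o[300:,:400]=B;o[300:,400:]=D
cv2.imwrite('pics/c2c.png',cv2.cvtColor(o,cv2.COLOR_RGB2BGR))"
```

```text
0.009473920945677136 0.0 [ 0.89034926 -0.03383444 -0.05525181] [ 0.04142879 -0.03966339 -0.0273223 ]
```

View pics/c2c.png

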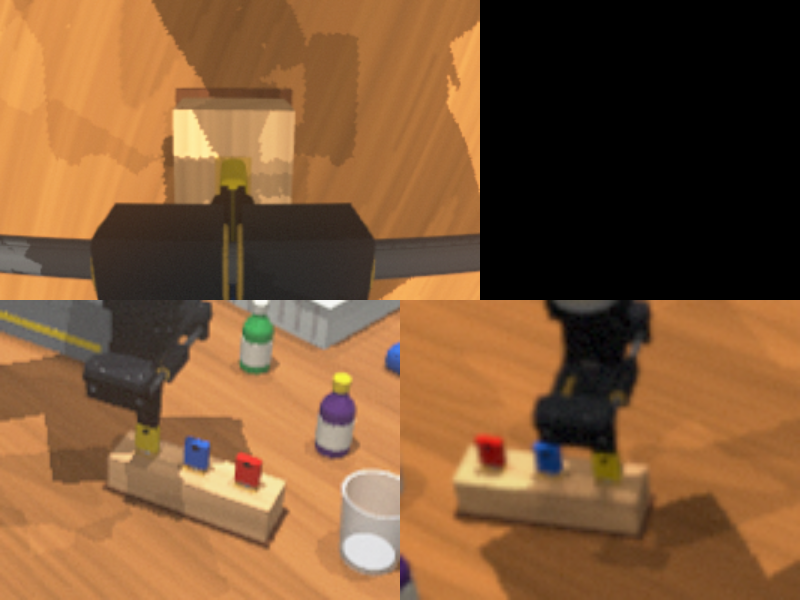

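```bash
python3 -c "
from h import *
np.set_printoptions(precision=1,suppress=True)
s=manip.read_state();p=s['tool_pos'];q=s['ee_rot'];Rm=R.from_quat([q[1],q[2],q[3],q[0]]).as_matrix()
for c in('scene','side'):
    m=manip.camera_model(c);print(c,'campos',ray(c,(320,200))[0]*100)
    for n,o in(('tip',p+.011*Rm[:,2]),('grasp',p-.008*Rm[:,2]),('keytop',np.array([.4674,-.2363,.086])),('keybot',np.array([.4674,-.2363,.052]))):
        print(n,cv2.projectPoints(o.reshape(1,3),np.array(m['rvec']),np.array(m['tvec']),np.array(m['intrinsics']),None)[0].ravel())
"
python3 - <<'E'
import cv2,numpy as np
a=cv2.imread('pics/c2s.png')[225:295,320:400];b=cv2.imread('pics/c2n.png')[140:190,250:310]
o=np.hstack([cv2.resize(a,(400,350),interpolation=0),cv2.resize(b,(400,350),interpolation=2)])
cv2.imwrite('pics/c3.png',o)
E
```

```text
scene campos [119.3  35.8  93.2]
tip [281.6 173.1]
grasp [281.1 168.9]
keytop [280.7 165.6]
keybot [281.5 173.1]
side campos [-15.4 -86.5  75.3]
tip [348.2 258.7]
grasp [348.3 253.4]
keytop [348.6 249.1]
keybot [348.3 258.7]
```

View pics/c3.png

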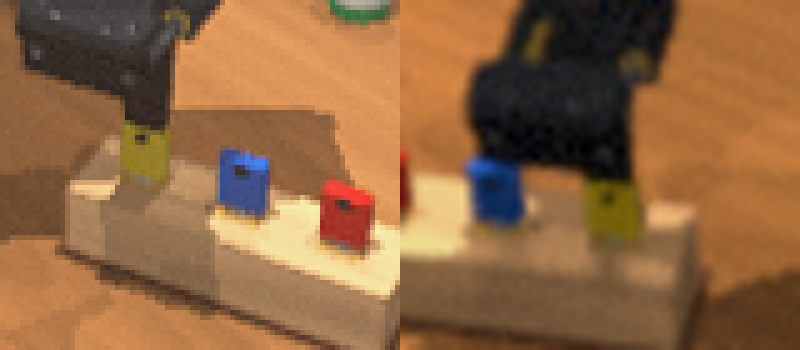

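The key is still whole in its socket, and in both views the shut fingertips end at the top of its head, well above where the stated tool geometry puts them. I'll measure where the tips really are.

```bash
cat > m5.py <<'E'
from h import *
np.set_printoptions(precision=4,suppress=True)
s=manip.read_state();p=s['tool_pos'];q=s['ee_rot'];Rm=R.from_quat([q[1],q[2],q[3],q[0]]).as_matrix()
def pw(X,m):
    K=np.array(m["intrinsics"]);c=cv2.Rodrigues(np.array(m["rvec"]))[0]@X+np.array(m["tvec"]).ravel();th=np.arctan2(np.hypot(c[0],c[1]),c[2]);f=th/np.hypot(c[0],c[1])
    return K[0,0]*c[0]*f+K[0,2],K[1,1]*c[1]*f+K[1,2]
m=manip.camera_model("wrist");C=ray("wrist",(320,200),m);print("cam in tool (cm)",Rm.T@(C[0]-p)*100,"axis in tool",Rm.T@C[1])
for d in(-.06,-.04,-.023,-.008,0,.011): print(d,np.array(pw(p+d*Rm[:,2],m)), 'pad edge x+10mm',np.array(pw(p+d*Rm[:,2]+.01*Rm[:,0],m)))
# tips by rays from scene & side: lowest dark px above key head
for c,f in(('side','pics/c2s.png'),('scene','pics/c2n.png')):
    print(c,[atz(ray(c,uv),z) for uv,z in ([((349,249.5),.086)] if c=='side' else [((283.5,166),.086)])])
print("tri tip",tri([ray('side',(349.5,249)),ray('scene',(282.5,165.5))]))
E
python3 m5.py
```

```text
cam in tool (cm) [  6.7454  -0.0285 -19.4325] axis in tool [-0.2383  0.0172  0.971 ]
-0.06 [315.3816 269.6019] pad edge x+10mm [315.3677 250.6457]
-0.04 [315.2913 253.0898] pad edge x+10mm [315.276  235.8477]
-0.023 [315.2283 241.635 ] pad edge x+10mm [315.2127 225.6803]
-0.008 [315.181  233.0453] pad edge x+10mm [315.1654 218.1042]
0 [315.1583 228.9451] pad edge x+10mm [315.1428 214.5014]
0.011 [315.1297 223.7757] pad edge x+10mm [315.1145 209.9709]
side [array([ 0.4669, -0.2383,  0.086 ])]
scene [array([ 0.4642, -0.2272,  0.086 ])]
tri tip (array([ 0.4669, -0.2343,  0.0861]), [4.209348809302436, 4.2093488093024645])
```

The wrist view agrees: the tips end about 23 mm behind the reported TCP, where the text puts them 11 mm ahead, so they are about 34 mm short. I'll allow for that: open, go lower, check contact and close.

move_arm([
  [0, 0, 0, 0, 0, 0, 0.6],
  [0, 0, 0, 0, 0, 0, 0.6],
  [0, 0, 0, 0, 0, 0, 0.6],
  [0, 0, 0, 0, 0, 0, 0.6],
  [0, 0, 0, 0, 0, 1.5, 0.6],
  [0, 0, 0, 0, 0, 1.0, 0.6],
  [0, 0, 0, 0, 0, 0.8, 0.6],
  [0, 0, 0, 0, 0, 0, 0.6],
])

```text
clock: 5.82
tool_pos: [0.4668, -0.2358, 0.0292]
ee_rot: [-0.001, 0.564, 0.826, 0.0]
ft_force: [-0.3, -0.0, -0.3]
finger_gap: 0.398
gripper_force: 0.0
```

move_arm([
  [0, 0, 0, 0, 0, 0, 1],
  [0, 0, 0, 0, 0, 0, 1],
  [0, 0, 0, 0, 0, 0, 1],
  [0, 0, 0, 0, 0, 0, 1],
  [0, 0, 0, 0, 0, 0, 1],
], newtons=50)

```text
clock: 6.45
tool_pos: [0.4672, -0.2361, 0.0302]
ee_rot: [0.0, 0.564, 0.826, 0.0]
ft_force: [0.5, -0.2, 1.7]
finger_gap: 0.116
gripper_force: 50.0
```

```bash
python3 -c "
from h import *
s=manip.read_state();print(s['finger_gap'],s['gripper_force'],s['ft_force'],s['moment'],s['tool_pos'])
im=snap('wrist','d1');b=snap('side','d1s');c=snap('scene','d1n')
o=np.zeros((600,800,3),np.uint8);o[:250,:400]=cv2.resize(im[100:300,160:480],(400,250));o[250:,:400]=cv2.resize(b[225:295,320:400],(400,350));o[250:,400:]=cv2.resize(c[140:190,250:310],(400,350))
cv2.imwrite('pics/d1c.png',cv2.cvtColor(o,cv2.COLOR_RGB2BGR))"
```

```text
0.11630262240873343 50.00042796134949 [ 0.48043243 -0.23256389  1.69203795] [ 0.05057865 -0.02132908 -0.01467036] [ 0.46721639 -0.23606662  0.03022391]
```

View pics/d1c.png

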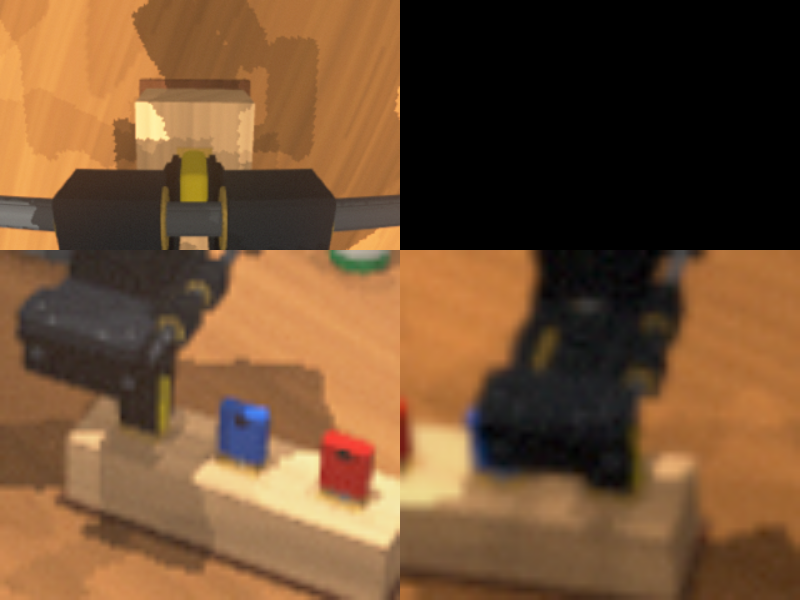

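The fingers hold the head: the gap reads 11 mm and the grip 50 N. Now the pull, straight up.

move_arm([
  [0, 0, 0, 0, 0, -0.3, 1],
  [0, 0, 0, 0, 0, -0.4, 1],
  [0, 0, 0, 0, 0, -0.5, 1],
  [0, 0, 0, 0, 0, -1.0, 1],
  [0, 0, 0, 0, 0, -1.5, 1],
  [0, 0, 0, 0, 0, -1.5, 1],
  [0, 0, 0, 0, 0, -2.5, 1],
  [0, 0, 0, 0, 0, -4.0, 1],
  [0, 0, 0, 0, 0, -3.5, 1],
  [0, 0, 0, 0, 0, -1.5, 1],
  [0, 0, 0, 0, 0, 0, 1],
])

```text
clock: 7.98
tool_pos: [0.4672, -0.2361, 0.1977]
ee_rot: [0.001, 0.564, 0.826, 0.0]
ft_force: [-1.2, -0.4, -0.6]
finger_gap: 0.113
gripper_force: 50.0
```

```bash
python3 -c "
from h import *
s=manip.read_state();print(s['finger_gap'],s['gripper_force'],s['ft_force'],s['tool_pos'],s['ee_rot'])
im=snap('wrist','e1');b=snap('side','e1s');c=snap('scene','e1n')
o=np.zeros((600,800,3),np.uint8);o[:250,:400]=cv2.resize(im[100:300,160:480],(400,250));o[250:,:400]=cv2.resize(b[180:295,290:420],(400,350));o[250:,400:]=cv2.resize(c[110:200,240:340],(400,350))
cv2.imwrite('pics/e1c.png',cv2.cvtColor(o,cv2.COLOR_RGB2BGR))"
```

```text
0.11259434527490857 49.99967336654663 [-1.1767787  -0.35863492 -0.56498546] [ 0.46721156 -0.23605952  0.19766374] [8.04421407e-04 5.64144768e-01 8.25675501e-01 2.63505286e-05]
```

View pics/e1c.png

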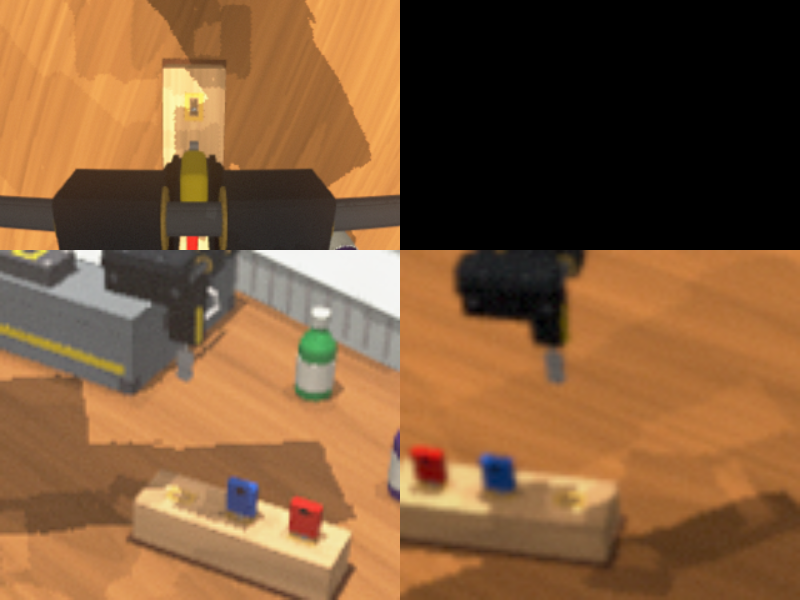

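The key is out: its bare blade hangs below the fingers, yellow's socket is empty, and red and blue are still in place. On to the lock.

move_arm([
  [0, 0, 0, 3.0, 2.7, 0, 1],
  [0, 0, 0, 4.2, 3.8, 0, 1],
  [0, 0, 0, 4.2, 3.8, 0, 1],
  [0, 0, 0, 4.2, 3.8, 0, 1],
  [0, 0, 0, 4.2, 3.8, 0, 1],
  [0, 0, 0, 3.5, 3.2, 0, 1],
  [0, 0, 0.092, 2.4, 2.3, 0, 1],
  [0, 0, 0, 0, 0, 0, 1],
  [0, 0, 0, 0, 0, 0, 1],
])

```text
clock: 9.25
tool_pos: [0.5912, 0.0879, 0.196]
ee_rot: [-0.001, 0.601, 0.799, -0.001]
ft_force: [-1.1, -0.2, 0.5]
finger_gap: 0.112
gripper_force: 50.0
```

```bash
cat > m6.py <<'E'
from h import *
import sys
np.set_printoptions(precision=4,suppress=True)
Mx=lambda q:R.from_quat([q[1],q[2],q[3],q[0]]).as_matrix()
s=manip.read_state();p=s["tool_pos"];Rm=Mx(s["ee_rot"]);print(p,"tool y deg",np.degrees(np.arctan2(Rm[1,1],Rm[0,1])),s["joint_pos"],s["finger_gap"],s["ft_force"])
m=manip.camera_model("wrist");f=sys.argv[1];snap("wrist",f)
for q in manip.pinpoint("wrist","keyhole")[:2]: print("net",q["uv"],q["confidence"],atz(ray("wrist",q["uv"],m),.125))
h=cv2.cvtColor(cv2.imread(f"pics/{f}.png"),cv2.COLOR_BGR2HSV);k=cv2.inRange(h,(24,130,90),(36,255,255))
for c in sorted(cv2.findContours(k,cv2.RETR_EXTERNAL,cv2.CHAIN_APPROX_NONE)[0],key=cv2.contourArea)[::-1][:3]:
    c=c.reshape(-1,2);r=cv2.minAreaRect(np.array([atz(ray("wrist",q,m),.125)[:2]*1000 for q in c],np.float32));print(np.round(c.mean(0)),[np.round(v,1) for v in r], "rel tool mm",Rm.T@(np.append(np.array(r[0])/1000,p[2])-p)*1000)
import json;json.dump({k:np.array(v).tolist() for k,v in m.items()},open(f+".json","w"))
E
python3 m6.py f1
python3 - <<'E'
# socket check from e1
import sys;sys.path.insert(0,'.')
from h import *
g=cv2.imread('pics/e1.png');h=cv2.cvtColor(g,cv2.COLOR_BGR2HSV)
print(g[172:200:1,300:332].astype(int).sum(2)[::2,::2])
E
```

```text
[0.5912 0.0879 0.196 ] tool y deg 16.115534200027664 [ 0.0373  0.4477  1.621  -0.0003  1.0747 -0.2438] 0.11167373242580496 [-1.0894 -0.1853  0.5234]
net [315.4, 147.2] 0.77 [0.5779 0.1349 0.125 ]
[316. 147.] [array([578. , 134.6]), array([33.7, 33.7]), np.float64(16.1)] rel tool mm [48.4787  0.3367  0.0095]
[315. 240.] [array([600.6,  52.7]), array([19.4, 38.7]), np.float64(16.7)] rel tool mm [-36.445   -0.7118  -0.0063]
[351. 147.] [array([607.1, 143.6]), array([ 2.6, 15.6]), np.float64(12.1)] rel tool mm [49.0645 30.8111 -0.0451]
[[628 633 635 626 619 618 609 621 641 629 658 544 524 533 535 528]
 [625 634 635 625 572 589 590 592 596 598 616 628 537 525 533 524]
 [652 670 648 660 589 600 594 578 600 582 603 599 671 528 534 533]
 [665 670 672 661 607 593 548 543 538 576 603 615 676 598 530 532]
 [666 671 673 660 607 600 439 441 357 524 607 633 537 523 532 534]
 [664 673 668 649 606 602 439 361 344 519 596 507 517 528 533 527]
 [628 672 615 656 606 604 456 355 344 416 467 492 517 525 529 527]
 [605 522 510 488 490 562 410 362 394 454 470 491 517 525 528 524]
 [514 515 514 474 464 546 406 403 358 456 474 461 512 525 529 526]
 [508 518 507 493 475 466 347 296 292 380 471 488 512 523 523 521]
 [581 520 509 473 469 465 402 392 368 405 468 476 510 517 524 521]
 [503 523 509 483 469 471 473 471 469 472 469 481 511 521 524 519]
 [560 518 509 484 478 476 479 482 462 483 480 489 512 517 520 518]
 [519 517 502 487 485 488 504 513 515 495 494 513 509 519 485 506]]
```

```bash
python3 - <<'E'
from h import *
np.set_printoptions(precision=4,suppress=True)
Mx=lambda q:R.from_quat([q[1],q[2],q[3],q[0]]).as_matrix()
s=manip.read_state();p=s["tool_pos"];Rm=Mx(s["ee_rot"])
c=ray("wrist",(315,200))[0];pc=Rm.T@(c-p)
p1=np.array([.46721,-.23606,.19766]);R1=Mx([.0008,.564145,.825676,0])
for uv in[(315.3,186.3),(315.3,179.5),(315.3,193)]:
    d=R1@Rm.T@ray("wrist",uv)[1];q=atz((p1+R1@pc,d),.047);print(q,"rel tool mm",R1.T@(q-p1)*1000)
E
```

```text
[ 0.4683 -0.2372  0.047 ] rel tool mm [ -1.2212   0.4642 150.6622]
[ 0.4654 -0.2299  0.047 ] rel tool mm [  6.6217   0.4724 150.6519]
[ 0.4711 -0.2444  0.047 ] rel tool mm [ -9.0166   0.4562 150.6725]
```

move_arm([
  [0, 0, 0, 3.0, 0, 0, 1],
  [0, 0, 0, 1.95, 0, 0, 1],
  [0, 0, 0, 0, 0, 2.0, 1],
  [0, 0, 0, 0, 0, 2.0, 1],
  [0, 0, 0, 0, 0, 0.5, 1],
  [0, 0, 0, 0, 0, 0, 1],
  [0, 0, 0, 0, 0, 0, 1],
], newtons=60)

```text
clock: 10.22
tool_pos: [0.5784, 0.136, 0.1528]
ee_rot: [0.0, 0.602, 0.799, 0.0]
ft_force: [-0.3, 0.3, -0.5]
finger_gap: 0.112
gripper_force: 60.0
```

```bash
python3 -c "
from h import *
s=manip.read_state();p=s['tool_pos'];print(p,s['ft_force'],s['moment'],s['finger_gap'])
q=s['ee_rot'];Rm=R.from_quat([q[1],q[2],q[3],q[0]]).as_matrix();print(Rm.T@(np.array([.5780,.1346,p[2]])-p)*1000)"
```

```text
[0.57839268 0.13597025 0.15283806] [-0.32590015  0.30845677 -0.51252689] [ 0.01987579 -0.04743982 -0.01366645] 0.11211583352530788
[-1.20840032e+00 -7.56017785e-01 -6.40369995e-04]
```

move_arm([
  [0, 0, 0, 0, -0.11, 0.3, 1],
  [0, 0, 0, 0, 0, 0.3, 1],
  [0, 0, 0, 0, 0, 0.2, 1],
  [0, 0, 0, 0, 0, 0.2, 1],
  [0, 0, 0, 0, 0, 0.2, 1],
  [0, 0, 0, 0, 0, 0, 1],
])

```text
clock: 10.98
tool_pos: [0.577, 0.1357, 0.1399]
ee_rot: [0.0, 0.602, 0.799, 0.0]
ft_force: [1.1, 0.2, -0.5]
finger_gap: 0.111
gripper_force: 60.0
```

move_arm([
  [0, 0, 0, 0, 0, 0.2, 1],
  [0, 0, 0, 0, 0, 0.2, 1],
  [0, 0, 0, 0, 0, 0.2, 1],
  [0, 0, 0, 0, 0, 0, 1],
])

```text
clock: 11.48
tool_pos: [0.5771, 0.1357, 0.1339]
ee_rot: [0.0, 0.602, 0.799, 0.0]
ft_force: [1.4, -0.8, -1.0]
finger_gap: 0.11
gripper_force: 60.0
```

The tip is about 11 mm deep and moving freely. Now I'll push through the first pins with wiggles.

move_arm([
  [0, 0, 0, 0.1, 0, 0.15, 1],
  [0, 0, 0, -0.2, 0, 0.15, 1],
  [0, 0, 0, 0.2, 0, 0.15, 1],
  [0, 0, 0, -0.2, 0, 0.15, 1],
  [0, 0, 0, 0.2, 0, 0.15, 1],
  [0, 0, 0, -0.1, 0, 0, 1],
])

```text
clock: 12.22
tool_pos: [0.5771, 0.1356, 0.1266]
ee_rot: [0.0, 0.602, 0.799, 0.0]
ft_force: [1.5, -1.4, 0.3]
finger_gap: 0.111
gripper_force: 60.0
```

move_arm([
  [0, 0, 0, 0, 0, 0.2, 1],
  [0, 0, 0, 0, 0, 0.2, 1],
  [0, 0, 0, 0.1, 0, 0.15, 1],
  [0, 0, 0, -0.2, 0, 0.15, 1],
  [0, 0, 0, 0.2, 0, 0.15, 1],
  [0, 0, 0, -0.2, 0, 0.15, 1],
  [0, 0, 0, 0.2, 0, 0.15, 1],
  [0, 0, 0, -0.1, 0, 0, 1],
])

```text
clock: 13.22
tool_pos: [0.5772, 0.1355, 0.1149]
ee_rot: [0.0, 0.601, 0.799, -0.0]
ft_force: [2.8, -1.5, 0.5]
finger_gap: 0.111
gripper_force: 60.0
```

move_arm([
  [0, 0, 0, 0, 0.03, 0.2, 1],
  [0, 0, 0, 0, 0, 0.2, 1],
  [0, 0, 0, 0, 0, 0.15, 1],
  [0, 0, 0, 0, 0, 0, 1],
])

```text
clock: 13.72
tool_pos: [0.5771, 0.1358, 0.1091]
ee_rot: [-0.0, 0.601, 0.799, -0.0]
ft_force: [3.6, -4.6, -1.4]
finger_gap: 0.113
gripper_force: 60.0
```

move_arm([
  [0, 0, 0, 0, 0, 0.1, 1],
  [0, 0, 0, 0, 0, 0.1, 1],
  [0, 0, 0, 0, 0, 0, 1],
])

```text
clock: 14.1
tool_pos: [0.5773, 0.1358, 0.108]
ee_rot: [0.0, 0.601, 0.799, 0.0]
ft_force: [-0.6, -5.3, 6.3]
finger_gap: 0.113
gripper_force: 60.0
```

The key has bottomed at z 0.108, which matches a tip depth of 37 mm. I'll ease the side load and start the clockwise turn.

move_arm([
  [0, 0, 0, -0.04, 0, 0, 1],
  [0, 0, 0.1, 0, 0.01, 0, 1],
  [0, 0, 0.15, 0, 0.01, 0, 1],
  [0, 0, 0.15, 0, 0.01, 0, 1],
  [0, 0, 0, 0, 0, 0, 1],
])

```text
clock: 14.72
tool_pos: [0.5779, 0.1359, 0.108]
ee_rot: [0.0, 0.749, 0.663, 0.001]
ft_force: [0.6, -2.2, 4.9]
finger_gap: 0.114
gripper_force: 60.0
```

```bash
cat > st.py <<'E'
from h import *
np.set_printoptions(precision=3,suppress=True)
s=manip.read_state();q=s['ee_rot'];Rm=R.from_quat([q[1],q[2],q[3],q[0]]).as_matrix();a=np.degrees(np.arctan2(Rm[1,1],Rm[0,1]))
print(s['clock'],s['tool_pos'],"turned rad",np.radians(16.1-a),"F tool",Rm.T@s['ft_force'],"M",s['moment'],s['finger_gap'],s['joint_pos'])
E
python3 st.py
```

```text
14.725 [0.578 0.136 0.108] turned rad 0.4024488185502015 F tool [-2.058  0.876 -4.932] M [-0.401 -0.183  0.02 ] 0.11389640583992416 [0.12  0.54  1.726 0.001 0.874 0.24 ]
```

move_arm([
  [0, 0, 0.15, 0, 0.01, 0, 1],
  [0, 0, 0.15, 0, 0.01, 0, 1],
  [0, 0, 0.15, 0, 0.01, 0, 1],
  [0, 0, 0.15, 0, 0.01, 0, 1],
  [0, 0, 0, 0, 0, 0, 1],
])

```text
clock: 15.35
tool_pos: [0.5786, 0.1357, 0.108]
ee_rot: [0.0, 0.911, 0.413, 0.001]
ft_force: [2.1, -1.2, 6.3]
finger_gap: 0.11
gripper_force: 60.0
```

```bash
python3 st.py
```

```text
15.35 [0.579 0.136 0.108] turned rad 0.9994087743223694 F tool [ 0.501  2.377 -6.306] M [-0.326 -0.493  0.049] 0.11039309144148117 [0.119 0.541 1.725 0.001 0.874 0.837]
```

move_arm([
  [0, 0, 0.15, 0, 0.01, 0, 1],
  [0, 0, 0.15, 0, 0.01, 0, 1],
  [0, 0, 0.15, 0, 0.01, 0, 1],
  [0, 0, 0.15, 0, 0.01, 0, 1],
  [0, 0, 0.1, 0, 0, 0, 1],
  [0, 0, 0, 0, 0, 0, 1],
  [0, 0, 0, 0, 0, 0, 1],
])

```text
clock: 16.23
tool_pos: [0.5788, 0.1353, 0.108]
ee_rot: [-0.0, 0.997, 0.078, 0.001]
ft_force: [3.1, -1.7, 5.0]
finger_gap: 0.11
gripper_force: 60.0
```

```bash
python3 st.py; python3 -c "
from h import *
a=snap('scene','g_n');b=snap('side','g_s');w=snap('wrist','g_w')
o=np.zeros((600,800,3),np.uint8);o[:300,:400]=cv2.resize(a[180:285,300:440],(400,300));o[:300,400:]=cv2.resize(b[130:235,230:370],(400,300));o[300:,:480]=cv2.resize(w[100:300,160:480],(480,300))
o[300:,480:]=cv2.resize(b[140:350:1,300:460],(320,300))
cv2.imwrite('pics/g.png',cv2.cvtColor(o,cv2.COLOR_RGB2BGR))"
```

```text
16.225 [0.579 0.135 0.108] turned rad 1.6964722091149937 F tool [ 2.811  2.159 -4.994] M [-0.363 -0.395  0.064] 0.11029070700665813 [0.118 0.541 1.725 0.    0.874 1.534]
```

View pics/g.png

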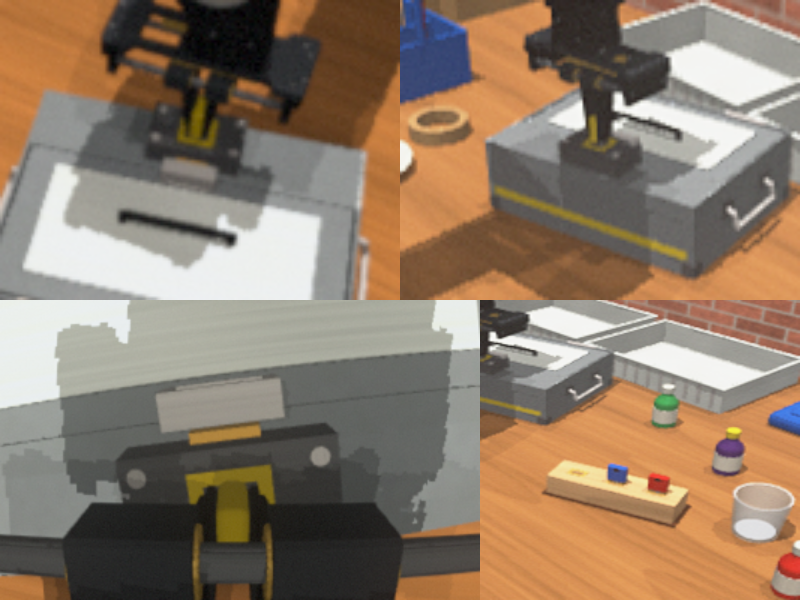

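The key is turned and still gripped, red and blue are in their sockets, and the paint things stand where they did. The gold bolt shows between the case and the keeper at about (225,435). I'll turn slightly more, then compare the bolt's visible extent with before the turn.

move_arm([
  [0, 0, 0.05, 0, 0, 0, 1],
  [0, 0, 0, 0, 0, 0, 1],
  [0, 0, 0, 0, 0, 0, 1],
])

```text
clock: 16.75
tool_pos: [0.5789, 0.1353, 0.1081]
ee_rot: [-0.0, 0.999, 0.053, 0.001]
ft_force: [3.6, -2.1, 5.3]
finger_gap: 0.11
gripper_force: 60.0
```

```bash
python3 st.py; python3 - <<'E'
from h import *
import json
np.set_printoptions(precision=1,suppress=True)
m=manip.camera_model("wrist");snap("wrist","g2")
u=np.array([np.cos(np.radians(16.1)),np.sin(np.radians(16.1))]);v=np.array([-u[1],u[0]]);k=np.array([.578,.1346])
mf=json.load(open("f1.json"))
for f,mm in(("f1",mf),("g2",m)):
    h=cv2.cvtColor(cv2.imread(f"pics/{f}.png"),cv2.COLOR_BGR2HSV);b=cv2.imread(f"pics/{f}.png")
    K=np.array(mm["intrinsics"]);Rm=cv2.Rodrigues(np.array(mm["rvec"],float))[0];t=np.array(mm["tvec"]).ravel()
    for vo in(-4,0,4):
      out=[]
      for x in range(22,52,1):
        X=np.append(k+u*x/1000+v*vo/1000,.112);c=Rm@X+t;r=np.hypot(c[0],c[1]);th=np.arctan2(r,c[2])/r
        px=(int(round(K[0,0]*c[0]*th+K[0,2])),int(round(K[1,1]*c[1]*th+K[1,2])))
        H=h[px[1],px[0]];out.append("G" if H[1]>110 and 8<H[0]<36 else ("." if H[2]<70 else ("o" if H[2]<130 else "W")))
      print(f,vo,"x22..51mm","".join(out))
E
```

```text
16.75 [0.579 0.135 0.108] turned rad 1.7463973962451995 F tool [ 3.35   2.506 -5.283] M [-0.371 -0.426  0.092] 0.11001260920310055 [0.118 0.541 1.725 0.    0.874 1.584]
f1 -4 x22..51mm ooooooooGGGGGWWWWWWWWWWWWWWWWW
f1 0 x22..51mm ooooooooGGGGGWWWWWWWWWWWWWWWWW
f1 4 x22..51mm ooooooooGGGGGWWWWWWWWWWWWWWWWW
g2 -4 x22..51mm o...GGGGGGooWWWWWWWWWWWWWWWWoo
g2 0 x22..51mm o...oGGGGGooWWWWWWWWWWWWWWWWWW
g2 4 x22..51mm o...GGGGGGooWWWWWWWWWWWWWWWWWW
```

Before the turn the gold ran right up under the keeper; now there is a clear gap between them. The spring torque reads 0.09 N m, as expected near a quarter turn. Handing in.

```bash
python3 -c "
from workcell import manip
print(manip.job_done())"
```

```text
the job is handed in; nothing more can be done
None
```

The job is handed in: the yellow key is fully home and held a quarter turn clockwise in the grip, and the camera shows the bolt clear of the keeper; red and blue are still in their sockets and the paint things were not touched.

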